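Clip the intake cover into an oven cowl and bolt it

ROBOT

A 6-joint arm with a two-finger parallel gripper is mounted at the origin on the work surface. World frame = base frame: x ahead of the robot, y to its left, z up, the work surface at z = 0. Lengths are in m, angles in degrees, forces in N, time in s.
With the tool pointing down it reaches from about 0.275 to 0.875 m from the base axis. Payload 12.5 kg.
Tool frame: the origin (TCP) lies at the centre of the arm's flange, where the gripper is bolted on; the fingertips stand 173 mm ahead of it and the grasp point (between the pads) lies 155 mm ahead of it (nose_length is the distance from the TCP to the fingertips, in m); x points along the fingers, z is the direction in which the jaws open and shut, and the axes are right-handed (so a half turn about x gives the same grasp; the last joint's range is limited). The gripper opens to 85 mm and grips with 20 to 120 N. Pads are 22 mm wide; open, the fingers measure 114 mm over their backs; the gripper's body (76 mm by 85 mm) begins 54 mm behind the grasp point. The pads swing forward as they close: fully open they stand 13 mm farther back than shut.
Start: joints at [72.101, 20.094, 94.641, -0, 65.266, -4.847], TCP at [0.124, 0.536, 0.405] pointing down, gripper open.
Joint ranges: [-157.81, 157.81], [-45, 120.19], [0.68, 151.7], [-89.99, 269.99], [4.06, 180], [-164.3, 164.3]. Speed limits (degrees/s): [127.2, 127.2, 159.86, 180, 180, 180].

INTERFACE

Orientations are given as a 3x3 rotation matrix whose columns are the frame's x, y, z axes.
In Python, from rig import state, camera, close_job, nose_length gives the robot as it stands. The module is installed in compiled form; this text tells all that it offers.
- The arm moves only by the tool apply_moves, never from a script. Its argument "steps" is a list of rows, each a list of 2 entries, a list of its own where there are three numbers: the shift along the tool's x, y, z in cm, then the turn, a rotation vector about the tool's x, y, z in degrees. In form: [[[tx, ty, tz], [ax, ay, az]], ...]. A call has exactly 5 rows; each row is the pose to reach, as a shift and turn from the pose commanded when the call began, along the tool's axes at that moment; what a row does not reach only later rows make up. A row lasts 1/8 s, in which the tool goes at most 62.5 mm and 10.7 degrees, less where a joint would pass 70% of its speed; a pose out of reach is approached as far as the arm can. A call with a gripper value outside its range is refused whole. "fingers" is the opening, from 0 (shut) to 1 (fully open), set as the call begins (left out, the last holds). The fingers move at their own pace and stop on an object; "squeeze" is the grip in N (left out, the last holds). Time passes only in rows, so rows that repeat a pose let the fingers close, or fill a call up. It gives the time, the measured TCP pose, the force and the opening at its end, in the units of the state.
- state(): the state, without advancing time (a new reading comes with each control period).
- camera(name): name is "scene" or "top" or "wrist"; returns a dict with "frame" (420x560x3 uint8, red, green, blue), "vertical_fov" (degrees; the focal length in pixels is half the picture's height over the tangent of half this angle, whatever the lens; pixels are square), "cx", "cy" (the principal point, pixels), "R" (3x3) and "t" (3): a world point X has camera coordinates R X + t. Camera axes: x right, y down, z forward; pixel columns grow to the right and rows downward; lengths in m; the calibration is good to about 2 mm. A picture is of the moment at which its call begins. There is no depth.
- close_job(): hands the job in, once; it reports no verdict.
The state is a dict: "time_s": time; "joint_pos": joint angles; "dq": joint speeds; "joint_torque": joint torques, N m; "eef_pos": TCP position; "ee_rot": TCP orientation; "contact_force": force on the tool from outside, world axes, zero at the start; "torque": the same for the moment, N m; "grip_width": finger opening in m.
Only numpy, scipy, OpenCV 4.12 (cv2) and the standard library are available. Lean on these libraries where they do the work, as an engineer would, in place of code of your own. Each camera call takes 0.05 s, during which the arm holds its last target.

TASK

Clip the larger black louvred cover into the open air intake on the sloping panel of the grey oven cowl: press it straight in until both of its sprung tabs have snapped behind the edge and the plate lies flush. Then slide the locking bolt fully down over the edge of the cover and let go. Leave the small cover, the screwdriver and the jar alone.

Things in the scene. Friction and masses are not known exactly. Their poses are not given: they have to be found in the camera images.
- cover_centre (a point): Centre of the loose black louvred cover to be fitted, standing on its skirt on the bench. z: out of the louvred face (up); x: short side; y: long side; same when turned half round about z. Plate 64 (x) x 112 (y) x 4 mm; on it a grip fin 44 (x) x 12 (y), 30 mm tall. Overall height 50 mm; this point is half-way, 5 mm above the plate's top. About 110 g.
- cover_foot (a point): Centre of the cover's underside (foot of its skirt), 25 mm below cover_centre; same axes. The skirt, 40 (x) x 88 (y) mm, reaches 16 mm below the plate; its lowest 6 mm are chamfered by 4 mm. At each short end (y) a grey sprung tab, 20 mm wide, stands out under the plate: 99 mm over both hooks, sloped below to lead in.
- cover_tab_a (a joint): Inward deflection of the cover's tab at its +y end, m: 0 at rest, about 0.0035 while it passes the intake's edge, at most 0.007. Pushed straight in (roughly 6 to 15 N for both) the tabs give way and snap out behind the edge.
- cover_tab_b (a joint): The same for the tab at the cover's -y end.
- intake (a point): Centre of the open air intake, on the outer face of the sloping panel. z: out of the panel (30 degrees from vertical, leaning to the cowl's front); x: up the slope; y: across. Opening 44 (x) x 92 (y) mm, edge rounded, panel 5 mm thick. Cover fully home (same axes or turned half round): plate on the panel, cover_centre 9 mm out (z) from this point.
- cowl: Grey sheet-metal oven cowl, fixed on the bench; place and heading vary, its low front facing to the robot's right. Origin at the centre of its underside, front to its own -x. 165 (x) x 240 (y) mm, 30 mm high in front and 125 mm behind; its top is the sloping aluminium panel, 190 mm along the slope. The intake lies 30 mm downhill of the panel's middle.
- bolt_grip (a point): Centre of the locking bolt's grip, uphill of the intake on the panel's centre line; axes as the intake's. The grip is a block 14 (x) x 12 (y) x 23 mm (z), its centre 20.5 mm out from the panel, on a flat steel tongue 22 mm wide, 6 to 9 mm out from the panel. Guide strips on either side are 10 mm high, 37 mm over both. The tongue's nose is 29 mm downhill of this point.
- lock_bolt (a joint): Travel of the bolt down the slope (towards -x of the intake), m: 0 open, 0.018 fully locked, when its tongue lies over the uphill edge of the fitted cover (2 mm free above the plate). It takes 1.5 to 3 N and stays where it is left.
- small_cover_centre (a point): Bystander: centre of a smaller black louvred cover, plate 56 x 72 mm, the same shape and height (50 mm) with the same fin but no tabs; not for this intake. It and the larger one may have changed places.
- screwdriver_grip (a point): Bystander: the handle of a screwdriver lying on the bench.
- jar: Bystander: glass jar of 64 mm diameter and 75 mm height with a steel cap; origin at the centre of its underside.
There are look-alikes about, which are no part of the job. Leave any orange look-alike of the part that bears cover_centre alone.

How it is judged (in metres and radians):
On the way, in this order (a step that is already met when the one before it is completed fails the run):
1. the larger cover is home in the intake, both tabs sprung out behind its edge, while the bolt is still open (z of cover_centre in the frame of intake between 0.0065 and 0.0115 m and x of cover_centre in the frame of intake between -0.005 and 0.005 m and y of cover_centre in the frame of intake between -0.005 and 0.005 m and angle between the z axis of cover_centre and the z axis of intake, either way round below 0.06 rad and angle between the y axis of cover_centre and the y axis of intake, either way round below 0.06 rad and value of joint each of cover_tab_a, cover_tab_b below 0.0015 m and value of joint lock_bolt below 0.008 m), for 0.2 s.
2. the locking bolt is slid fully over the cover's edge (value of joint lock_bolt above 0.015 m), for 0.2 s.
At the end, for the whole second after the job is handed in: The larger cover is in the intake: centred within 5 mm, its plate within 2.5 mm of the panel and square to it within 0.06 rad, both tabs sprung back out (less than 1.5 mm deflected); the locking bolt has travelled at least 15 of its 18 mm and is at rest (z of cover_centre in the frame of intake between 0.0065 and 0.0115 m and x of cover_centre in the frame of intake between -0.005 and 0.005 m and y of cover_centre in the frame of intake between -0.005 and 0.005 m and angle between the z axis of cover_centre and the z axis of intake, either way round below 0.06 rad and angle between the y axis of cover_centre and the y axis of intake, either way round below 0.06 rad and value of joint each of cover_tab_a, cover_tab_b below 0.0015 m and value of joint lock_bolt above 0.015 m and velocity of joint lock_bolt below 0.01 m/s); the robot touches nothing.
It fails at once if the small cover moved more than 40 mm (distance of small_cover_centre from where it was at the start of the episode above 0.04 m).
It fails at once if the screwdriver moved more than 40 mm (distance of screwdriver_grip from where it was at the start of the episode above 0.04 m).
It fails at once if the jar moved more than 40 mm or was tipped over (distance of jar from where it was at the start of the episode above 0.04 m or angle between jar's own z axis and vertical above 0.5 rad).
It also fails if it takes over 46 s, if anything falls off the work surface, if the arm or the gripper's body presses on something with over 40 N, if the wrist force passes 120 N, or if a joint passes its speed limit or range.

## Working session

There is one attempt and no reset: what is moved stays moved. The work goes in short steps, Python scripts to look and compute and a tool call to move; the robot and the scene stay as the last step left them, time stands still between calls to the robot, and variables do not carry over. Pictures are saved under pics/ and viewed, and the job is handed in when it is done.

Besides the shell and the picture viewer there is one more tool, called after "Emit:" as a command line: name --argument value ..., lists and objects as JSON in quotes. apply_moves: Moves the arm, as the interface text tells. Its arguments: {"type":"object","properties":{"steps":{"type":"array","items":{"type":"array"}},"fingers":{"type":"number"},"squeeze":{"type":"number"}},"required":["steps"]}

```bash
mkdir -p pics; cat > h.py <<'E'
import numpy as np, cv2
from rig import state, camera, close_job, nose_length
def snap(n,tag):
    c=camera(n); cv2.imwrite(f'pics/{tag}.png',c['frame'][:,:,::-1]); np.savez(f'pics/{tag}.npz',**{k:np.array(v) for k,v in c.items()}); return c
def load(tag):
    d=np.load(f'pics/{tag}.npz'); return {k:d[k] for k in d}
def K(c):
    f=210/np.tan(np.radians(float(c['vertical_fov']))/2); return f,float(c['cx']),float(c['cy'])
def ray(c,u,v):
    f,cx,cy=K(c); d=c['R'].T@np.array([(u-cx)/f,(v-cy)/f,1]); return -c['R'].T@c['t'],d/np.linalg.norm(d)
def onz(c,u,v,z):
    o,d=ray(c,u,v); return o+d*(z-o[2])/d[2]
def onplane(c,u,v,p,n):
    o,d=ray(c,u,v); return o+d*((p-o)@n)/(d@n)
def proj(c,X):
    f,cx,cy=K(c); q=c['R']@np.asarray(X)+c['t']; return q[:2]/q[2]*f+[cx,cy]
E
python3 - <<'E'
from h import *
for n in ['scene','top','wrist']:
    c=snap(n,n+'0'); print(n,c['vertical_fov'],-c['R'].T@c['t'],c['R'].round(3).tolist())
s=state();print(s, nose_length)
E
```

```text
scene 51.481937875470415 [ 1.02369601 -0.64132699  0.58307411] [[0.774, 0.634, -0.006], [0.362, -0.449, -0.817], [-0.52, 0.63, -0.577]]
top 48.63697841740334 [ 0.45343744 -0.09848919  1.00504677] [[0.012, -1.0, 0.022], [-0.991, -0.015, -0.131], [0.131, -0.02, -0.991]]
wrist 71.65344305605265 [0.04818099 0.55197083 0.37272571] [[0.225, 0.974, -0.002], [0.928, -0.214, 0.305], [0.296, -0.071, -0.952]]
{'time_s': 0.15, 'joint_pos': array([ 7.21010947e+01,  2.01174157e+01,  9.46687630e+01,  7.05969664e-04,
        6.52661074e+01, -4.84662253e+00]), 'dq': array([-0.05254698,  0.02395785, -0.08320449,  0.03871341,  0.04419258,
        0.06590529]), 'joint_torque': array([ 4.54934097e-04, -5.06250501e+01, -2.91498220e+01, -5.49344975e-05,
        3.46217523e-03,  2.25390198e-05]), 'eef_pos': array([0.12414878, 0.53569946, 0.40427884]), 'ee_rot': array([[-2.91115159e-04, -9.74163212e-01,  2.25844974e-01],
       [-8.64955707e-04,  2.25845145e-01,  9.74162832e-01],
       [-9.99999584e-01,  8.82476684e-05, -9.08354975e-04]]), 'contact_force': array([ 0.13259224, -0.78580885,  0.53165345]), 'torque': array([ 0.02862016, -0.03671994, -0.00396431]), 'grip_width': 0.08567068824402058} 0.1734
```

View pics/scene0.png

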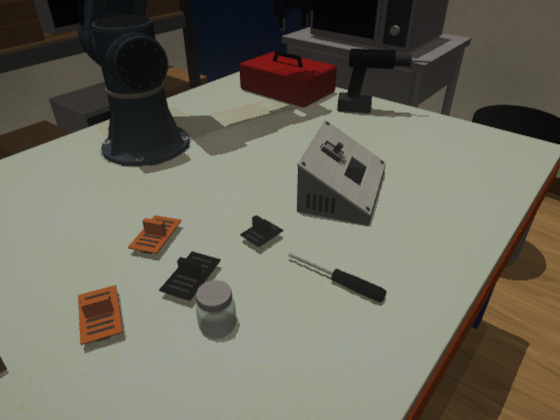

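View pics/top0.png

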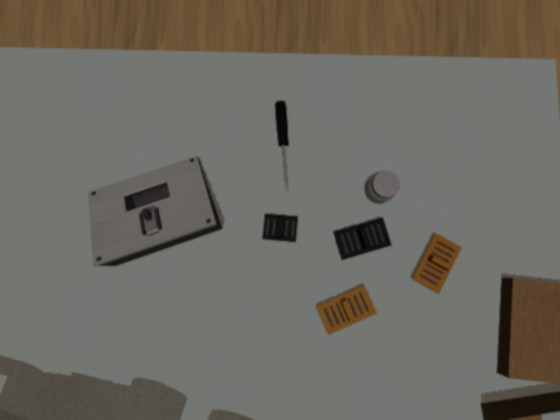

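View pics/wrist0.png

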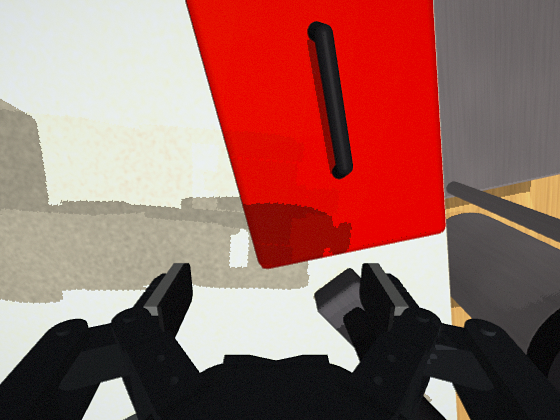

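```bash
python3 - <<'E'
import cv2,numpy as np
a=cv2.imread('pics/top0.png');s=cv2.imread('pics/scene0.png')
A=cv2.resize(a[145:275,75:230],None,fx=4.8,fy=4.5,interpolation=2)
cv2.imwrite('pics/z1.png',cv2.resize(a[145:275,75:230],None,fx=4.6,fy=4.6,interpolation=2))
cv2.imwrite('pics/z2.png',cv2.resize(a[195:275,255:400],None,fx=5,fy=5,interpolation=2))
cv2.imwrite('pics/z3.png',cv2.resize(s[115:225,285:395],None,fx=5,fy=5,interpolation=2))
E
```

```text
(no output)
```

View pics/z1.png

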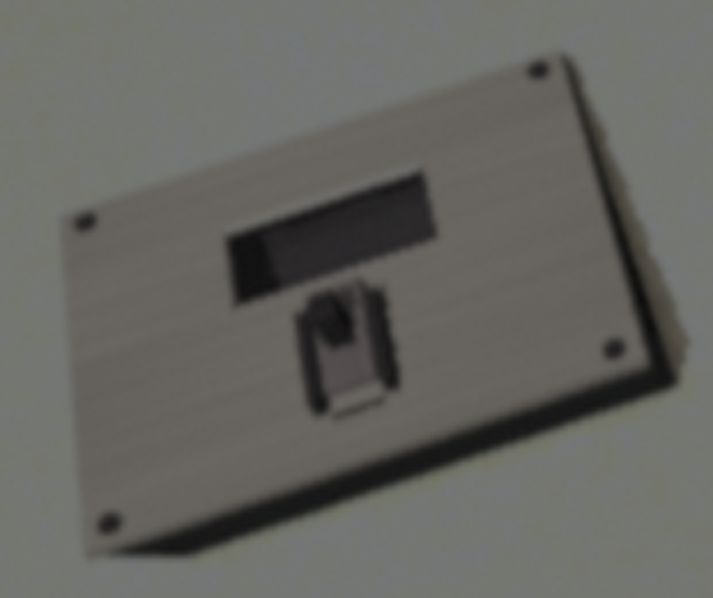

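View pics/z2.png

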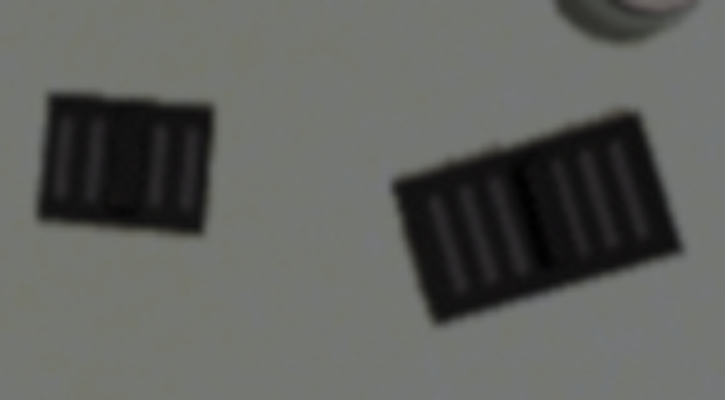

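View pics/z3.png

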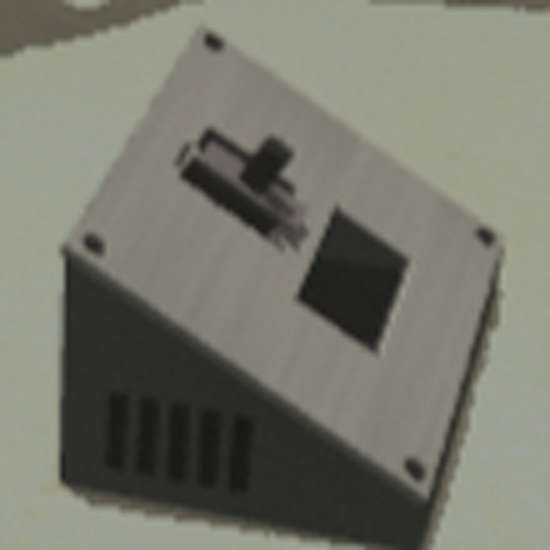

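```bash
python3 - <<'E'
from h import *
c=load('top0')
g=lambda x,y:(x/4.6+75-.4,y/4.6+145-.4)
pts={'FL':(64,213,.030),'FR':(562,52,.030),'BL':(90,555,.125),'BR':(655,372,.125)}
P={k:onz(c,*g(x,y),z) for k,(x,y,z) in pts.items()}
for k in P: print(k,P[k].round(4))
for a,b in [('FL','FR'),('BL','BR'),('FL','BL'),('FR','BR')]:
    d=P[b]-P[a]; print(a,b,np.linalg.norm(d),np.degrees(np.arctan2(d[1],d[0])))
m=sum(P.values())/4; print('mid',m)
# intake heights: 30mm downhill of middle: z=.0775-.015
ip=[onz(c,*g(x,y),z) for x,y,z in [(228,236,.0515),(424,172,.0515),(438,238,.0735),(236,304,.0735)]]
for p in ip: print(p.round(4))
print('intake',np.mean(ip,axis=0),[np.linalg.norm(ip[i]-ip[i-1]) for i in range(4)])
d=ip[1]-ip[0]+ip[2]-ip[3];print('yaxis ang',np.degrees(np.arctan2(d[1],d[0])))
# same in scene
cs=load('scene0'); g2=lambda x,y:(x/5+285-.4,y/5+115-.4)
up=np.array([-1,0,0])
iq=[onz(cs,*g2(x,y),z) for x,y,z in [(338,206,.0735),(297,298,.0735),(377,352,.0515),(408,262,.0515)]]
for p in iq: print('s',p.round(4))
print(np.mean(iq,axis=0))
# covers
hsv=cv2.cvtColor(c['frame'],cv2.COLOR_RGB2GRAY)
m=(hsv<70).astype(np.uint8); m[:190]=0;m[280:]=0;m[:,:250]=0;m[:,400:]=0
cn,_=cv2.findContours(m,cv2.RETR_EXTERNAL,cv2.CHAIN_APPROX_NONE)
for k in cn:
    if cv2.contourArea(k)<200: continue
    r=cv2.boxPoints(cv2.minAreaRect(k)); w=np.array([onz(c,*q,.02) for q in r])
    print(r.round(1).tolist(),w.mean(0),np.linalg.norm(w[0]-w[1]),np.linalg.norm(w[1]-w[2]),[np.degrees(np.arctan2(*(w[i+1]-w[i])[1::-1])) for i in range(2)])
E
```

```text
FL [0.6171 0.2872 0.03  ]
FR [0.6967 0.0625 0.03  ]
BL [0.4608 0.23   0.125 ]
BR [0.5385 0.0038 0.125 ]
FL FR 0.2384006694085147 -70.5068800457642
BL BR 0.2391203268580109 -71.04289126571008
FL BL 0.1916234318812166 -159.87577550822542
FR BR 0.1935772253990997 -159.64324224198967
mid [0.57828572 0.14589892 0.0775    ]
[0.6042 0.2052 0.0515]
[0.6348 0.119  0.0515]
[0.6012 0.1066 0.0735]
[0.5707 0.193  0.0735]
intake [0.60273473 0.15594914 0.0625    ] [np.float64(0.04184008182922727), np.float64(0.09142128265359081), np.float64(0.04198510327567), np.float64(0.09165700399362482)]
yaxis ang -70.50983828589794
s [0.571  0.1979 0.0735]
s [0.6019 0.1114 0.0735]
s [0.6375 0.126  0.0515]
s [0.6074 0.2065 0.0515]
[0.60442964 0.1604592  0.0625    ]
[[332.3999938964844, 230.8000030517578], [382.5, 215.8000030517578], [391.20001220703125, 245.0], [341.0, 259.8999938964844]] [ 0.52666919 -0.29238259  0.02      ] 0.11309583222359595 0.06459942738526536 [np.float64(-72.72907397331964), np.float64(-164.31622493238535)]
[[261.8999938964844, 238.5], [264.20001220703125, 213.0], [297.70001220703125, 216.10000610351562], [295.3999938964844, 241.60000610351562]] [ 0.54674377 -0.11734592  0.02      ] 0.05471751647324739 0.07194206350200506 [np.float64(-4.2060478213116355), np.float64(-94.39780650372384)]
```

```bash
cat >> h.py <<'E'
from scipy.spatial.transform import Rotation as Ro
def unit(v): v=np.asarray(v,float); return v/np.linalg.norm(v)
def Rtool(x,z):
    x=unit(x); z=np.asarray(z,float); z=unit(z-x*(z@x)); return np.column_stack([x,np.cross(z,x),z])
def delta(p,R,base=None):
    s=state(); P,Q=(s['eef_pos'],s['ee_rot']) if base is None else base
    print('t',s['time_s'],'shift cm',(Q.T@(np.asarray(p)-P)*100).round(2),'rot',np.degrees(Ro.from_matrix(Q.T@R).as_rotvec()).round(2),'F',s['contact_force'].round(1),'w',round(s['grip_width'],4))
def hd(a): a=np.radians(a); return np.array([np.cos(a),np.sin(a),0])
E
python3 - <<'E'
from h import *
delta([.527,-.292,.34],Rtool([0,0,-1],hd(-73.4)))
E
```

```text
t 0.15 shift cm [  6.49 -57.94 -71.53] rot [ 1.5035e+02 -2.0000e-02  7.0000e-02] F [ 0.1 -0.8  0.5] w 0.0857
```

Emit:
apply_moves --steps '[[[0.3,-5,-6],[10,0,0]],[[0.6,-9,-11],[20,0,0]],[[0.9,-13,-16],[30,0,0]],[[1.2,-17,-21],[40,0,0]],[[1.5,-21,-26],[50,0,0]]]' --fingers 0.45 --squeeze 30

```text
time_s: 0.78
eef_pos: [0.2608, 0.2532, 0.3907]
ee_rot: [[0.0, -0.449, 0.894], [0.0, 0.894, 0.449], [-1.0, 0.0, 0.0]]
contact_force: [1.0, 0.2, 0.5]
grip_width: 0.0385
```

```bash
python3 - <<'E'
from h import *
delta([.527,-.292,.34],Rtool([0,0,-1],hd(-73.4)))
E
```

```text
t 0.775 shift cm [  5.07 -60.66  -0.67] rot [ 1.0005e+02  2.0000e-02 -2.0000e-02] F [1.  0.2 0.5] w 0.0385
```

Emit:
apply_moves --steps '[[[0.5,-6,0],[10,0,0]],[[1,-12,0],[20,0,0]],[[1.5,-18,0],[30,0,0]],[[2,-24,0],[40,0,0]],[[2.5,-30,-0.3],[50,0,0]]]'

```text
time_s: 1.4
eef_pos: [0.3943, -0.0159, 0.3657]
ee_rot: [[0.001, 0.397, 0.918], [0.0, 0.918, -0.397], [-1.0, 0.0, 0.001]]
contact_force: [-0.1, 0.9, 0.5]
grip_width: 0.0386
```

```bash
python3 - <<'E'
from h import *
delta([.527,-.292,.34],Rtool([0,0,-1],hd(-73.4)))
E
```

```text
t 1.4 shift cm [  2.58 -20.07  23.14] rot [ 5.e+01  2.e-02 -3.e-02] F [-0.1  0.9  0.5] w 0.0386
```

Emit:
apply_moves --steps '[[[0.5,-4,4.6],[10,0,0]],[[1,-8,9.2],[20,0,0]],[[1.5,-12,13.8],[30,0,0]],[[2,-16,18.4],[40,0,0]],[[2.58,-20.07,23.14],[50,0,0]]]'

```text
time_s: 2.02
eef_pos: [0.5286, -0.2909, 0.3396]
ee_rot: [[-0.0, 0.958, 0.286], [0.0, 0.286, -0.958], [-1.0, -0.0, -0.0]]
contact_force: [0.4, 0.6, 1.1]
grip_width: 0.0385
```

```bash
python3 - <<'E'
from h import *
delta([.527,-.292,.34],Rtool([0,0,-1],hd(-73.4)))
snap('wrist','w1')
E
```

```text
t 2.025 shift cm [-0.04 -0.18  0.06] rot [ 0.   -0.01  0.  ] F [0.4 0.6 1.1] w 0.0385
```

View pics/w1.png

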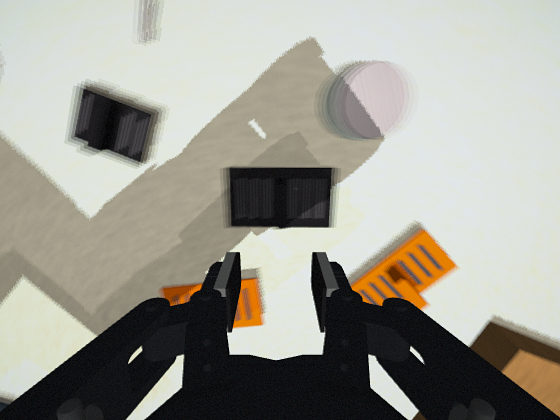

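```bash
python3 - <<'E'
from h import *
c=snap('wrist','w2'); c=snap('wrist','w3')
g=cv2.cvtColor(c['frame'],cv2.COLOR_RGB2GRAY)
m=(g<60).astype(np.uint8); m[240:]=0;m[:130]=0;m[:,:200]=0;m[:,370:]=0
cn,_=cv2.findContours(m,cv2.RETR_EXTERNAL,cv2.CHAIN_APPROX_NONE)
k=max(cn,key=cv2.contourArea); rr=cv2.minAreaRect(k); print(rr)
r=cv2.boxPoints(rr); w=np.array([onz(c,*q,.02) for q in r])
print(w.round(4).tolist(),w.mean(0),np.linalg.norm(w[0]-w[1]),np.linalg.norm(w[1]-w[2]),[np.degrees(np.arctan2(*(w[i+1]-w[i])[1::-1])) for i in range(3)])
s=state(); print(s['eef_pos'],s['ee_rot'].round(4).tolist())
f=c['frame'][150:250,210:350]; cv2.imwrite('pics/z4.png',cv2.convertScaleAbs(cv2.resize(f[:,:,::-1],None,fx=5,fy=5,interpolation=2),alpha=1.8))
E
```

```text
((272.0, 198.0), (60.0, 110.0), 90.0)
[[0.5404, -0.231, 0.02], [0.5715, -0.3355, 0.02], [0.5113, -0.357, 0.02], [0.4782, -0.2454, 0.02]] [ 0.52534975 -0.29220226  0.02      ] 0.10901442598091884 0.06389650769508638 [np.float64(-73.46650757071971), np.float64(-160.35653863257798), np.float64(106.5173775527598)]
[ 0.52821844 -0.29085077  0.33864133] [[-0.0011, 0.9574, 0.2889], [0.0006, 0.2889, -0.9574], [-1.0, -0.0009, -0.0009]]
```

View pics/z4.png

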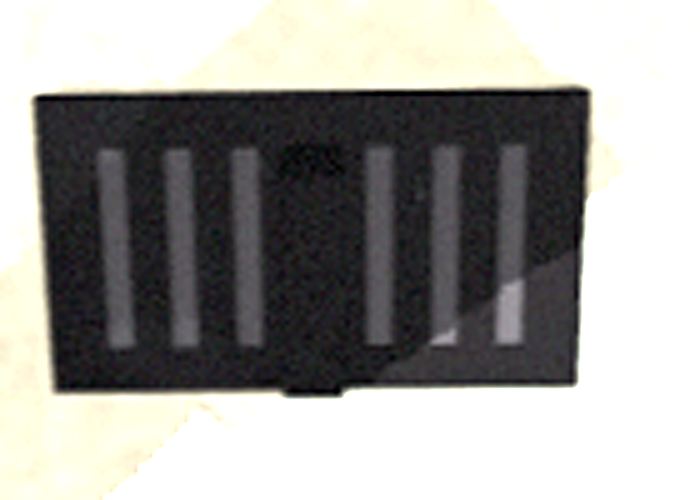

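```bash
python3 - <<'E'
from h import *
c=load('w3'); print(c['cx'],c['cy'])
q=np.array([(35,97),(588,90),(576,383),(55,391)])/5+[209.6,149.6]
w=np.array([onz(c,*a,.02) for a in q]); print(w.round(4).tolist(),w.mean(0))
L=lambda i,j:(np.linalg.norm(w[i]-w[j]).round(4),np.degrees(np.arctan2(*(w[j]-w[i])[1::-1])).round(2))
print(L(0,1),L(3,2),L(0,3),L(1,2))
t=[onz(c,*(np.array(a)/5+[209.6,149.6]),.05) for a in [(285,390),(342,390)]]; print('fin near end',t,np.mean(t,0))
s=state(); Q=s['ee_rot']
delta([*w.mean(0)[:2],.2],Rtool([0,0,-1],hd(-73.5)))
E
```

```text
275.63712301967877 209.32427008538227
[[0.5394, -0.2308, 0.02], [0.5719, -0.3355, 0.02], [0.5126, -0.3541, 0.02], [0.4795, -0.249, 0.02]] [ 0.52582805 -0.2923482   0.02      ]
(np.float64(0.1097), np.float64(-72.74)) (np.float64(0.1102), np.float64(-72.54)) (np.float64(0.0625), np.float64(-163.14)) (np.float64(0.0622), np.float64(-162.68))
fin near end [array([ 0.50511544, -0.29311775,  0.05      ]), array([ 0.50818534, -0.30346993,  0.05      ])] [ 0.50665039 -0.29829384  0.05      ]
t 2.175 shift cm [13.86 -0.26  0.09] rot [ 0.29 -0.05  0.05] F [0.1 1.5 0.2] w 0.0387
```

Emit:
apply_moves --steps '[[[3,-0.1,0.1],[-0.5,0,0]],[[6,-0.2,0.1],[-0.5,0,0]],[[9,-0.2,0.1],[-0.5,0,0]],[[11,-0.2,0.1],[-0.5,0,0]],[[12,-0.2,0.1],[-0.5,0,0]]]'

```text
time_s: 2.8
eef_pos: [0.5263, -0.2898, 0.2193]
ee_rot: [[-0.001, 0.954, 0.301], [0.001, 0.301, -0.954], [-1.0, -0.001, -0.001]]
contact_force: [0.6, 0.7, 0.0]
grip_width: 0.0386
```

```bash
python3 - <<'E'
from h import *
delta([.526,-.2923,.198],Rtool([0,0,-1],hd(-72.7)))
snap('wrist','w4')
c=snap('wrist','w5')
E
```

```text
t 2.8 shift cm [ 2.13 -0.1   0.23] rot [ 0.21 -0.04  0.03] F [0.6 0.7 0. ] w 0.0386
```

View pics/w5.png

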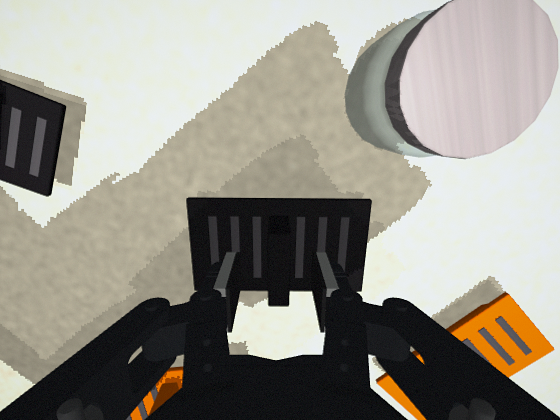

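Emit:
apply_moves --steps '[[[0.8,-0.1,0.15],[0.2,0,0]],[[1.6,-0.1,0.15],[0.2,0,0]],[[2.1,-0.1,0.15],[0.2,0,0]],[[2.1,-0.1,0.15],[0.2,0,0]],[[2.1,-0.1,0.15],[0.2,0,0]]]'

```text
time_s: 3.52
eef_pos: [0.526, -0.2922, 0.1991]
ee_rot: [[0.0, 0.955, 0.297], [-0.0, 0.297, -0.955], [-1.0, 0.0, 0.0]]
contact_force: [-0.2, -0.4, 0.9]
grip_width: 0.0384
```

Emit:
apply_moves --steps '[[[0,0,0],[0,0,0]],[[0,0,0],[0,0,0]],[[0,0,0],[0,0,0]],[[0,0,0],[0,0,0]],[[0,0,0],[0,0,0]]]' --fingers 0 --squeeze 70

```text
time_s: 4.15
eef_pos: [0.526, -0.2923, 0.1994]
ee_rot: [[0.001, 0.955, 0.296], [-0.0, 0.296, -0.955], [-1.0, 0.0, 0.001]]
contact_force: [-2.0, 0.5, 5.5]
grip_width: 0.011
```

```bash
python3 - <<'E'
from h import *
delta([.526,-.2923,.198],Rtool([0,0,-1],hd(-72.7)))
c=snap('wrist','w6')
E
```

```text
t 4.15 shift cm [ 0.14 -0.01  0.  ] rot [-0.05  0.03 -0.03] F [-2.   0.5  5.5] w 0.011
```

View pics/w6.png

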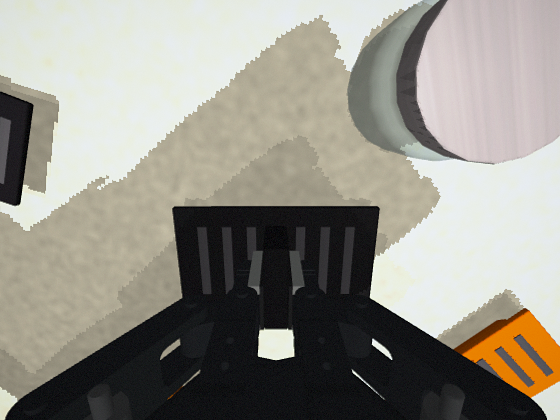

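```bash
python3 - <<'E'
from h import *
c=load('w6')
s=state(); Q=s['ee_rot'];p=s['eef_pos']
g=cv2.cvtColor(c['frame'],cv2.COLOR_RGB2GRAY)
for q in [(174,206.5),(379.5,206.5),(186,298)]:
    w=onz(c,*q,.02); print(w.round(4),(Q.T@(w-p)*1000).round(1))
# expected projected: centre at tool (x=.1794 plate top, y +-32, z +-56)
for y,z in [(32,-56),(32,56)]:
    print(proj(c,p+Q@np.array([.1794,y/1e3,z/1e3])))
E
```

```text
[ 0.5411 -0.2326  0.02  ] [179.3  32.  -52.6]
[ 0.5736 -0.3371  0.02  ] [179.4  32.   56.8]
[ 0.4873 -0.2504  0.02  ] [179.3 -24.7 -51.5]
[167.65742362 206.42861185]
[378.00042335 206.51344596]
```

Emit:
apply_moves --steps '[[[-3,0,0],[0,0,0]],[[-7,0,0],[0,0,0]],[[-11,0,0],[0,0,0]],[[-15,0,0],[0,0,0]],[[-18,0,0],[0,0,0]]]'

```text
time_s: 4.82
eef_pos: [0.5258, -0.2921, 0.3803]
ee_rot: [[0.0, 0.955, 0.296], [-0.0, 0.296, -0.955], [-1.0, 0.0, 0.0]]
contact_force: [-0.7, -0.3, -1.3]
grip_width: 0.011
```

```bash
cat >> h.py <<'E'
def frame(h):  # intake axes: x uphill, y across, z normal
    f=hd(h); n=np.array([0,0,1])*np.cos(np.pi/6)+f*.5
    x=-f*np.cos(np.pi/6)+np.array([0,0,.5]); return x,np.cross(n,x),n
H=19.5
E
python3 - <<'E'
from h import *
x,y,n=frame(19.5); I=np.array([.603,.156,.0625]); R=Rtool(-n,hd(-70.5)); print(R.round(3).tolist(), x)
p=I+n*.28+x*.04; print(p)
delta(p,R)
E
```

```text
[[-0.471, 0.816, 0.334], [-0.167, 0.289, -0.943], [-0.866, -0.5, 0.0]] [-0.81635148 -0.28908522  0.5       ]
[0.70231575 0.19116955 0.32498711]
t 4.825 shift cm [  5.53  31.19 -40.92] rot [ -2.21  -0.57 -30.01] F [-0.7 -0.3 -1.3] w 0.011
```

Emit:
apply_moves --steps '[[[0,3,-4],[0,0,-3]],[[0,6,-8],[0,0,-6]],[[0,9.5,-12.5],[-0.5,0,-9]],[[0,13,-17],[-1,0,-12]],[[0,16.5,-21.5],[-1,0,-15]]]'

```text
time_s: 5.45
eef_pos: [0.6201, -0.0361, 0.3786]
ee_rot: [[-0.249, 0.917, 0.313], [-0.08, 0.303, -0.95], [-0.965, -0.261, -0.002]]
contact_force: [0.4, -1.0, -1.5]
grip_width: 0.0107
```

```bash
python3 - <<'E'
from h import *
x,y,n=frame(19.5); I=np.array([.603,.156,.0625]); R=Rtool(-n,hd(-70.5))
delta(I+n*.28+x*.04,R)
E
```

```text
t 5.45 shift cm [  1.32  15.82 -19.  ] rot [ -1.12  -0.6  -14.87] F [ 0.4 -1.  -1.5] w 0.0107
```

Emit:
apply_moves --steps '[[[0.3,3.5,-4.2],[-0.3,-0.1,-3.5]],[[0.6,7,-8.4],[-0.6,-0.2,-7]],[[0.9,10.5,-12.6],[-0.8,-0.4,-10]],[[1.1,13.5,-16.2],[-1,-0.5,-13]],[[1.32,15.8,-19],[-1.1,-0.6,-14.9]]]'

```text
time_s: 6.08
eef_pos: [0.7021, 0.1913, 0.3243]
ee_rot: [[-0.472, 0.816, 0.335], [-0.167, 0.29, -0.942], [-0.866, -0.501, -0.0]]
contact_force: [-0.6, -0.5, -1.1]
grip_width: 0.0108
```

```bash
python3 - <<'E'
from h import *
snap('wrist','w7');snap('wrist','w7');c=snap('wrist','w8')
x,y,n=frame(19.5); I=np.array([.603,.156,.0625]); R=Rtool(-n,hd(-70.5))
delta(I+n*.28+x*.04,R)
for a,b in [(22,46),(22,-46),(-22,-46),(-22,46)]: print(proj(c,I+x*a/1e3+y*b/1e3))
s=state(); np.savez('pics/w8s.npz',p=s['eef_pos'],Q=s['ee_rot'])
E
```

```text
t 6.225 shift cm [-0.12 -0.01 -0.  ] rot [0.1  0.04 0.01] F [ 0.1 -0.4 -1.3] w 0.0108
[328.29230264 189.33061323]
[222.81214045 189.03678965]
[220.00752598 137.16293796]
[331.42959424 137.52151548]
```

View pics/w8.png

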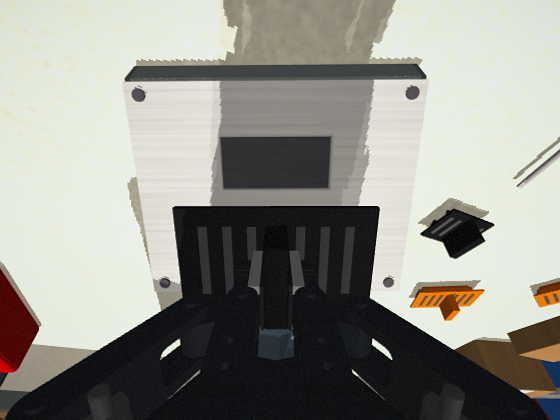

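```bash
python3 - <<'E'
from h import *
c=load('w8'); s=np.load('pics/w8s.npz'); p,Q=s['p'],s['Q']
g=cv2.cvtColor(c['frame'],cv2.COLOR_RGB2GRAY)
print(g[160,214:230],g[160,322:340]); print(g[130:145,290],g[180:200,290])
x,y,n=frame(19.5); I=np.array([.603,.156,.0625])
q=[(221,136.5),(331.5,136.5),(329,188.5),(222.5,188.5)]
w=np.array([onplane(c,*a,I,n) for a in q]); 
print(((w-I)@np.column_stack([x,y,n])*1000).round(1)); print(w.mean(0), (Q.T@(w-p).T*1000).T.round(1))
L=lambda i,j:(np.linalg.norm(w[i]-w[j]).round(4),np.degrees(np.arctan2(*(w[j]-w[i])[1::-1])).round(2))
print(L(0,1),L(3,2))
E
```

```text
[153 154 139 135 138 135 128  99  57  47  49  51  46  48  49  50] [ 47  47  49  51  46  44  47  70 105 121 137 139 140 138 137 139 138 138]
[140 145 145 141 138 129 104  41  47  48  50  48  49  49  46] [ 47  49  49  45  46  45  44  48  85 114 133 141 143 144 143 140 141 142
 138 140]
[[-22.5 -45.2   0. ]
 [-22.8  46.   -0. ]
 [ 21.3  46.6  -0. ]
 [ 21.5 -46.2   0. ]]
[0.60362539 0.15590809 0.06217736] [[278.7  62.6 -45.3]
 [278.8  62.7  45.9]
 [278.8  18.7  46.4]
 [278.7  18.5 -46.4]]
(np.float64(0.0912), np.float64(-70.34)) (np.float64(0.0928), np.float64(-70.36))
```

```bash
python3 - <<'E'
from h import *
c=load('w8'); s=np.load('pics/w8s.npz'); p,Q=s['p'],s['Q']
g=cv2.cvtColor(c['frame'],cv2.COLOR_RGB2GRAY).astype(int)
print(g[215,165:185],g[215,370:390],g[200:212,200],g[200:212,350])
for y,z in [(32,-56),(32,56)]: print(proj(c,p+Q@np.array([.1794,y/1e3,z/1e3])))
f=c['frame'][190:350,160:400]; cv2.imwrite('pics/z5.png',cv2.convertScaleAbs(cv2.resize(f[:,:,::-1],None,fx=3,fy=3,interpolation=2),alpha=2.5))
E
```

```text
[221 219 219 219 219 219 223 235  90  17  27  28  25  25  25  29  28  28
  25  18] [ 21  23  25  27  23  25  26  20   0 237 233 228 227 227 226 226 227 226
 227 227] [224 224 222 225 229 223  49   7  12  22  13  21] [164 160 157 158 167 163   4  14  21  23  24  21]
[170.82338903 208.50662316]
[381.2350211 208.7614213]
```

View pics/z5.png

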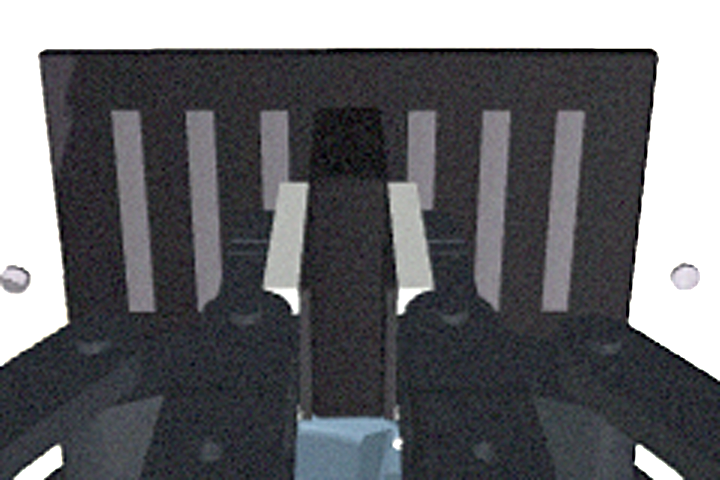

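```bash
cat >> h.py <<'E'
x,y,n=frame(19.6); I=np.array([.6033,.156,.0623]); R=Rtool(-n,hd(-70.4))
E
python3 - <<'E'
from h import *
delta(I+n*.212+x*.0005,R)
E
```

```text
t 6.225 shift cm [ 6.68  3.98 -0.01] rot [ 0.01 -0.01  0.01] F [ 0.1 -0.4 -1.3] w 0.0108
```

Emit:
apply_moves --steps '[[[0,2,0],[0,0,0]],[[0,4,0],[0,0,0]],[[2.5,4,0],[0,0,0]],[[5,4,0],[0,0,0]],[[6.7,4,0],[0,0,0]]]'

```text
time_s: 6.85
eef_pos: [0.7025, 0.1884, 0.2467]
ee_rot: [[-0.471, 0.817, 0.332], [-0.166, 0.288, -0.943], [-0.866, -0.499, 0.0]]
contact_force: [0.3, 0.2, -1.4]
grip_width: 0.0108
```

```bash
python3 - <<'E'
from h import *
for n_ in ['scene','top']:
    c=snap(n_,n_+'1'); c=snap(n_,n_+'1')
    k=proj(c,I).astype(int); f=c['frame'][max(0,k[1]-75):k[1]+75,max(0,k[0]-90):k[0]+90]
    cv2.imwrite(f'pics/{n_}1z.png',cv2.convertScaleAbs(cv2.resize(f[:,:,::-1],None,fx=4,fy=4,interpolation=2),alpha=1.8))
delta(I+n*.212+x*.0005,R)
c=snap('wrist','w9')
E
```

```text
t 7.05 shift cm [ 0.19  0.12 -0.24] rot [-0.15 -0.07 -0.13] F [ 0.4  1.7 -1.7] w 0.0107
```

View pics/scene1z.png

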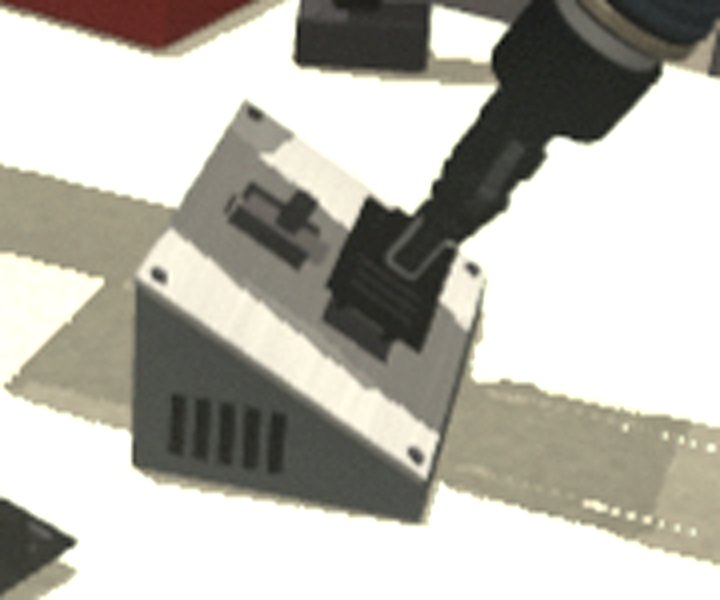

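View pics/w9.png

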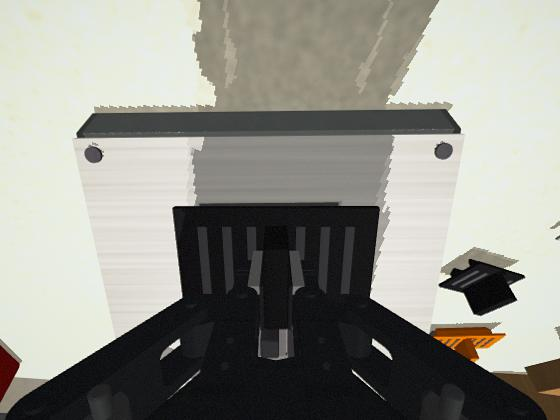

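```bash
python3 - <<'E'
from h import *
ps=[];Qs=[]
for i in range(8):
    s=state(); ps.append(s['eef_pos']); Qs.append(s['ee_rot']); c=snap('wrist','w9')
p=np.mean(ps,0); print(np.array(ps).std(0)*1000,p); Q=Ro.from_matrix(Qs).mean().as_matrix()
delta(I+n*.212+x*.0005,R,(p,Q))
f=c['frame'][190:225,160:400]; cv2.imwrite('pics/z6.png',cv2.convertScaleAbs(cv2.resize(f[:,:,::-1],None,fx=3.3,fy=6,interpolation=0),alpha=1.3))
g=cv2.cvtColor(c['frame'],cv2.COLOR_RGB2GRAY).astype(int)
print(g[205,190:210],g[205,330:350],g[198:212,270]); print(g[215,165:185],g[215,370:390])
# intake front edge corners in tool frame
for q in [(200,204),(341,204)]:
    w=onplane(c,*q,I,n); print((Q.T@(w-p)*1000).round(1),((w-I)@np.column_stack([x,y,n])*1000).round(1))
for q in [(173,207),(379,207)]:
    w=onplane(c,*q,p+Q[:,0]*.1794,n); print((Q.T@(w-p)*1000).round(1))
E
```

```text
[0.13560109 0.15354588 0.32787193] [0.7034239  0.18967749 0.24842709]
t 7.5 shift cm [ 0.2   0.11 -0.19] rot [-0.12 -0.05 -0.17] F [-0.3 -0.2 -0.8] w 0.0108
[207 210 208 208 212 139 133 134 127 115  74  45  40  43  40  41  44  44
  41  43] [ 46  43  48  47  44  45  44  44  44  78 104 115 125 135 137 138 139 136
 138 140] [144 141 139 139 125  76  44  41  17  12  13  18  19  22]
[225 226 225 225 225 225 229 240  90  19  31  27  25  27  27  25  30  22
  18  16] [ 26  20  18  23  26  23  23  23  11 157 155 219 229 231 162 153 154 153
 148 213]
[214.1  23.4 -48.1] [-22.5 -46.4   0. ]
[214.   23.4  44. ] [-22.3  45.7   0. ]
[179.5  32.1 -53.2]
[179.4  32.2  56.2]
```

View pics/z6.png

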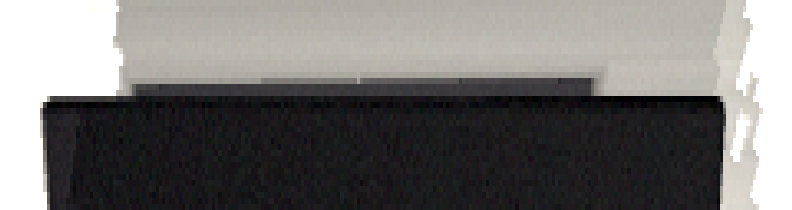

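Emit:
apply_moves --steps '[[[0.1,0.12,-0.25],[-0.1,0,-0.2]],[[0.2,0.12,-0.25],[-0.1,0,-0.2]],[[0.6,0.12,-0.25],[-0.1,0,-0.2]],[[1,0.12,-0.25],[-0.1,0,-0.2]],[[1.2,0.12,-0.25],[-0.1,0,-0.2]]]'

```text
time_s: 8.12
eef_pos: [0.6975, 0.1904, 0.2363]
ee_rot: [[-0.473, 0.815, 0.335], [-0.167, 0.29, -0.942], [-0.865, -0.502, -0.001]]
contact_force: [0.9, -0.7, -1.3]
grip_width: 0.0108
```

```bash
cat >> h.py <<'E'
def avg(k=5):
    ps=[];Qs=[];F=[];T=[]
    for i in range(k):
        s=state(); ps.append(s['eef_pos']); Qs.append(s['ee_rot']);F.append(s['contact_force']);T.append(s['torque']); c=camera('wrist')
    p=np.mean(ps,0); Q=Ro.from_matrix(Qs).mean().as_matrix()
    print('Ftool',(Q.T@np.mean(F,0)).round(2),'T',(Q.T@np.mean(T,0)).round(2),'tcp in intake mm',((p-I)@np.column_stack([x,y,n])*1000).round(2),'raw n',np.round([(a-I)@n*1000 for a in ps],2))
    return p,Q
E
python3 - <<'E'
from h import *
b=avg(); delta(I+n*.1834+x*.0005,R,b)
c=snap('wrist','w10')
E
```

```text
Ftool [1.32 0.79 0.36] T [-0.01  0.01  0.37] tcp in intake mm [ 2.00e-01 -8.10e-01  2.01e+02] raw n [200.82 200.69 200.93 201.21 201.36]
t 8.375 shift cm [ 1.76 -0.03  0.08] rot [-0.01 -0.06  0.12] F [ 1.3  0.5 -1.4] w 0.0105
```

View pics/w10.png

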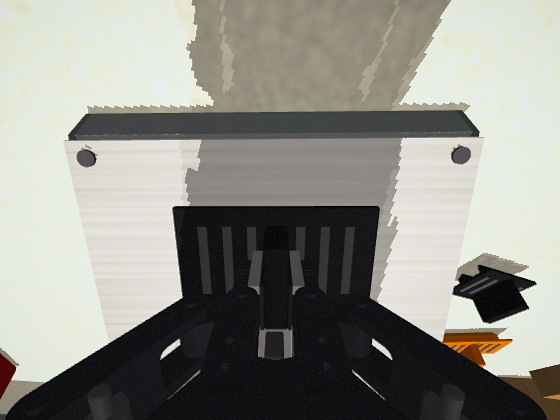

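Emit:
apply_moves --steps '[[[0.2,0,0],[0,0,0.1]],[[0.4,0,0],[0,0,0.1]],[[0.6,0,0],[0,0,0.1]],[[0.7,0,0],[0,0,0.1]],[[0.8,0,0],[0,0,0.1]]]'

```text
time_s: 9.05
eef_pos: [0.6939, 0.1893, 0.2301]
ee_rot: [[-0.471, 0.816, 0.335], [-0.167, 0.291, -0.942], [-0.866, -0.499, -0.001]]
contact_force: [1.4, 2.9, 2.7]
grip_width: 0.0106
```

```bash
python3 - <<'E'
from h import *
b=avg(3); delta(I+n*.1834+x*.0005,R,b)
E
```

```text
Ftool [-3.56  0.45 -2.42] T [-0.    0.32  0.4 ] tcp in intake mm [  0.27  -0.99 193.52] raw n [193.61 193.45 193.49]
t 9.2 shift cm [ 1.01 -0.02  0.1 ] rot [ 0.   -0.06 -0.03] F [1.5 3.6 3. ] w 0.0108
```

Emit:
apply_moves --steps '[[[0,0,-0.05],[0,0,0]],[[0.15,0,-0.08],[0,0,0]],[[0.3,0,-0.08],[0,0,0]],[[0.45,0,-0.08],[0,0,0]],[[0.6,0,-0.08],[0,0,0]]]'

```text
time_s: 9.82
eef_pos: [0.691, 0.1888, 0.2251]
ee_rot: [[-0.47, 0.817, 0.335], [-0.167, 0.29, -0.942], [-0.867, -0.499, -0.001]]
contact_force: [1.4, 1.4, 1.9]
grip_width: 0.0106
```

```bash
python3 - <<'E'
from h import *
b=avg(3); delta(I+n*.1834+x*.0005,R,b)
E
```

```text
Ftool [-1.83  1.08 -0.92] T [0.03 0.21 0.5 ] tcp in intake mm [  0.27  -1.53 187.29] raw n [187.8  187.16 186.92]
t 9.975 shift cm [ 0.39 -0.02  0.15] rot [-0.01 -0.05 -0.02] F [1.3 2.4 0.4] w 0.0107
```

Emit:
apply_moves --steps '[[[0.15,0,-0.02],[0,0,0]],[[0.3,0,-0.02],[0,0,0]],[[0.4,0,-0.02],[0,0,0]],[[0.5,0,-0.02],[0,0,0]],[[0.55,0,-0.02],[0,0,0]]]'

```text
time_s: 10.6
eef_pos: [0.6887, 0.1884, 0.2219]
ee_rot: [[-0.469, 0.817, 0.335], [-0.167, 0.291, -0.942], [-0.867, -0.498, -0.0]]
contact_force: [4.0, 2.6, 15.0]
grip_width: 0.0106
```

```bash
python3 - <<'E'
from h import *
b=avg(3); delta(I+n*.1834+x*.0005,R,b)
E
```

```text
Ftool [-13.73  -2.94  -0.91] T [ 0.06 -0.11 -0.42] tcp in intake mm [  0.77  -1.87 183.89] raw n [183.88 183.89 183.91]
t 10.75 shift cm [0.05 0.03 0.19] rot [-0.02 -0.02 -0.15] F [ 2.7  2.1 13.2] w 0.0107
```

Emit:
apply_moves --steps '[[[0.1,0,0],[0,0,0]],[[0.2,0,0],[0,0,0]],[[0.3,0,0],[0,0,0]],[[0.4,0,0],[0,0,0]],[[0.4,0,0],[0,0,0]]]'

```text
time_s: 11.38
eef_pos: [0.6879, 0.1882, 0.2223]
ee_rot: [[-0.465, 0.82, 0.335], [-0.166, 0.291, -0.942], [-0.87, -0.493, 0.0]]
contact_force: [8.4, 5.4, 32.7]
grip_width: 0.0108
```

```bash
python3 - <<'E'
from h import *
b=avg(3); delta(I+n*.1834+x*.0005,R,b)
c=snap('wrist','w11'); c=snap('scene','s2')
k=proj(c,I).astype(int); f=c['frame'][max(0,k[1]-60):k[1]+60,max(0,k[0]-75):k[0]+75]
cv2.imwrite('pics/s2z.png',cv2.convertScaleAbs(cv2.resize(f[:,:,::-1],None,fx=5,fy=5,interpolation=2),alpha=1.8))
E
```

```text
Ftool [-33.41  -7.87  -2.42] T [ 0.08  0.11 -1.48] tcp in intake mm [  1.6   -1.94 183.81] raw n [183.81 183.8  183.82]
t 11.525 shift cm [0.04 0.11 0.19] rot [-0.03  0.01 -0.45] F [ 8.2  5.4 32.7] w 0.0105
```

View pics/s2z.png

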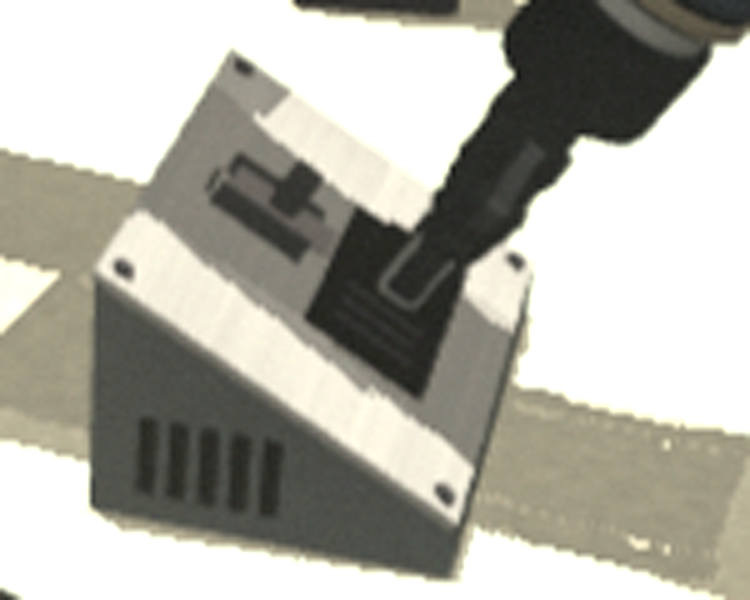

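View pics/w11.png

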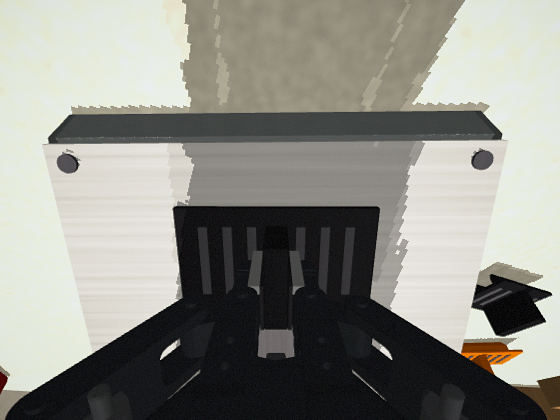

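Emit:
apply_moves --steps '[[[-0.2,0,0],[0,0,0]],[[-0.4,0,0],[0,0,0]],[[-0.55,0,0],[0,0,0]],[[-0.65,0,0],[0,0,0]],[[-0.7,0,0],[0,0,0]]]'

```text
time_s: 12.25
eef_pos: [0.6894, 0.1886, 0.2219]
ee_rot: [[-0.472, 0.816, 0.335], [-0.167, 0.29, -0.942], [-0.866, -0.501, -0.001]]
contact_force: [-0.2, 0.5, -1.1]
grip_width: 0.0105
```

```bash
python3 - <<'E'
from h import *
b=avg(3); delta(I+n*.1834+x*.0005,R,b)
E
```

```text
Ftool [0.65 1.11 0.3 ] T [ 0.03 -0.04  0.34] tcp in intake mm [ 9.0000e-02 -1.8100e+00  1.8425e+02] raw n [184.26 184.24 184.26]
t 12.4 shift cm [ 0.09 -0.04  0.18] rot [-0.01 -0.07  0.04] F [-0.6 -0.5 -1.5] w 0.0107
```

Unloaded. Release: open moderately and back out along the tool axis.

Emit:
apply_moves --steps '[[[0,0,0],[0,0,0]],[[0,0,0],[0,0,0]],[[0,0,0],[0,0,0]],[[-1.5,0,0],[0,0,0]],[[-4,0,0],[0,0,0]]]' --fingers 0.45

```text
time_s: 13.02
eef_pos: [0.7088, 0.1955, 0.2579]
ee_rot: [[-0.472, 0.816, 0.335], [-0.167, 0.29, -0.942], [-0.866, -0.501, -0.001]]
contact_force: [0.3, -0.2, -0.6]
grip_width: 0.0383
```

Emit:
apply_moves --steps '[[[-3,0,0],[0,0,0]],[[-5,-2,0],[0,0,0]],[[-5,-4,0],[0,0,0]],[[-5,-5.5,0],[0,0,0]],[[-5,-5.5,0],[0,0,0]]]'

```text
time_s: 13.65
eef_pos: [0.6872, 0.1877, 0.3297]
ee_rot: [[-0.47, 0.817, 0.335], [-0.166, 0.291, -0.942], [-0.867, -0.498, -0.0]]
contact_force: [0.4, 0.2, 0.0]
grip_width: 0.038
```

```bash
python3 - <<'E'
from h import *
b=avg(3)
for t in ['wrist','top','scene']:
    c=snap(t,t+'3'); 
    for k in [I,I+x*.03+n*.004]: print(t,proj(c,k))
s=[cv2.imread(f'pics/{t}3.png') for t in ['scene','top']]
cs=[load('scene3'),load('top3')]
o=[]
for im,c in zip(s,cs):
    k=proj(c,I).astype(int); o.append(cv2.convertScaleAbs(cv2.resize(im[k[1]-55:k[1]+55,k[0]-50:k[0]+50],None,fx=4,fy=4,interpolation=2),alpha=1.8))
cv2.imwrite('pics/c3.png',np.hstack(o))
E
```

```text
Ftool [0.37 0.26 0.16] T [0.02 0.   0.27] tcp in intake mm [ 55.53  -1.77 275.89] raw n [276.43 275.86 275.38]
wrist [276.22821391 145.87476578]
wrist [276.20942194 182.72857371]
top [146.72920708 195.85131414]
top [147.78049772 205.59468195]
scene [354.31204981 170.87235394]
scene [344.90644313 162.32023886]
```

View pics/wrist3.png

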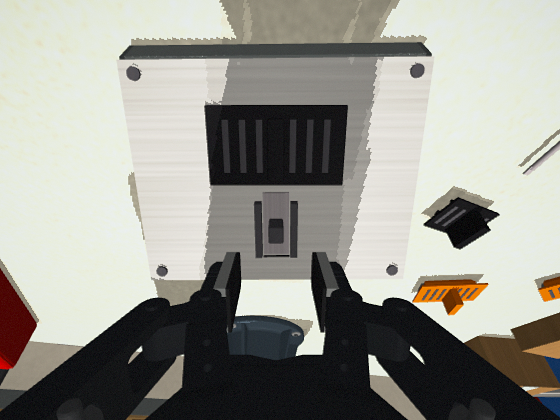

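View pics/c3.png

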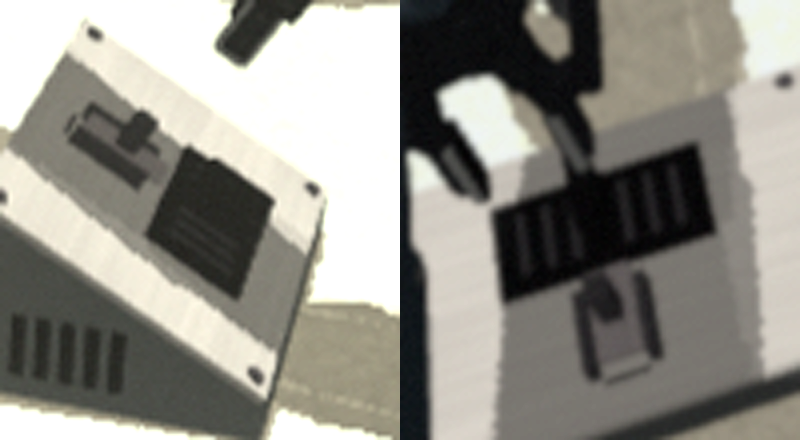

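```bash
python3 - <<'E'
from h import *
c=load('wrist3'); A=np.column_stack([x,y,n])
f=lambda q,h:((onplane(c,*q,I+n*h,n)-I)@A*1000).round(1)
for q in [(206,105),(348,105),(343,184.5),(211,184.5)]: print(f(q,.004))
for q in [(263,192.5),(290,192.5)]: print('nose',f(q,.009))
im=c['frame'][180:270,230:325]; cv2.imwrite('pics/z7.png',cv2.convertScaleAbs(cv2.resize(im[:,:,::-1],None,fx=6,fy=6,interpolation=2),alpha=1.3))
for a in (75,73,71):
  for dx,dy in [(-7,-6),(-7,6),(7,6),(7,-6)]:
    print(a,proj(c,I+x*(a+dx)/1e3+y*dy/1e3+n*.032).round(1),end='')
  print()
E
```

```text
[-31.5 -54.5   4. ]
[-31.5  55.6   4. ]
[31.5 56.2  4. ]
[ 31.5 -54.9   4. ]
nose [ 37.2 -11.    9. ]
nose [37.2 11.5  9. ]
75 [268.6 237.7]75 [283.8 237.7]75 [283.7 253.8]75 [268.8 253.8]
73 [268.6 235.4]73 [283.9 235.4]73 [283.7 251.6]73 [268.7 251.6]
71 [268.6 233. ]71 [283.9 233. ]71 [283.7 249.3]71 [268.7 249.3]
```

View pics/z7.png

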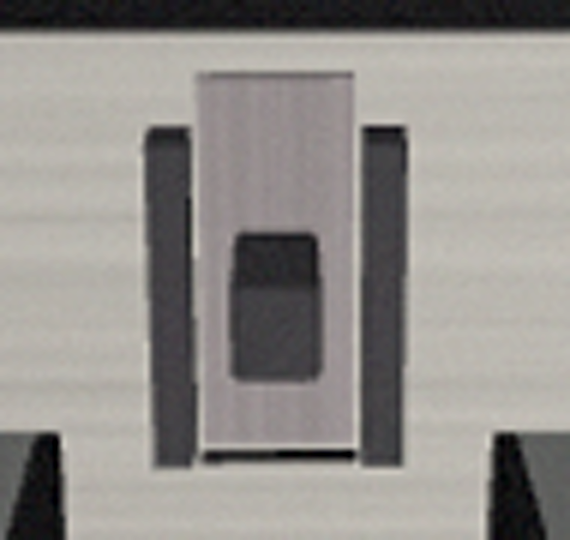

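Emit:
apply_moves --steps '[[[0,-0.6,0],[0,0,0]],[[2,-1.1,0],[0,0,0]],[[4.5,-1.1,0],[0,0,0]],[[6.5,-1.1,0],[0,0,0]],[[7,-1.1,0],[0,0,0]]]'

```text
time_s: 14.58
eef_pos: [0.6446, 0.1727, 0.272]
ee_rot: [[-0.473, 0.815, 0.335], [-0.167, 0.29, -0.942], [-0.865, -0.501, -0.001]]
contact_force: [0.9, -0.1, 0.9]
grip_width: 0.0387
```

```bash
python3 - <<'E'
from h import *
p,Q=avg(4); delta(I+x*.0667-y*.0021+n*.187,R,(p,Q))
snap('wrist','w12'); snap('scene','s12')
c=load('s12');k=proj(c,I).astype(int);cv2.imwrite('pics/s12z.png',cv2.convertScaleAbs(cv2.resize(c['frame'][k[1]-75:k[1]+55,k[0]-80:k[0]+60,::-1],None,fx=4,fy=4,interpolation=2),alpha=1.8))
E
```

```text
Ftool [-0.22 -0.03  0.3 ] T [-0.01  0.01  0.26] tcp in intake mm [ 66.32  -1.82 204.6 ] raw n [203.87 204.11 204.93 205.48]
t 14.775 shift cm [ 1.76 -0.04 -0.03] rot [-0.01 -0.06  0.03] F [-1.2 -0.2  0. ] w 0.0385
```

View pics/w12.png

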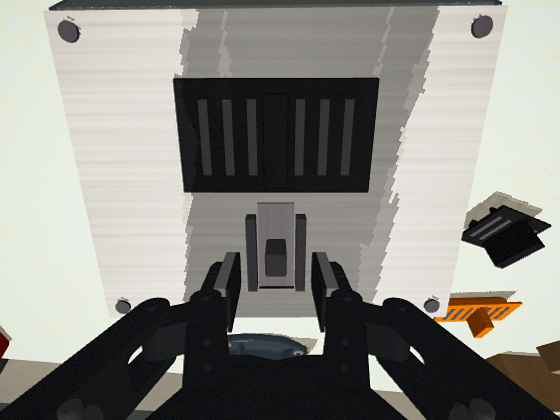

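View pics/s12z.png

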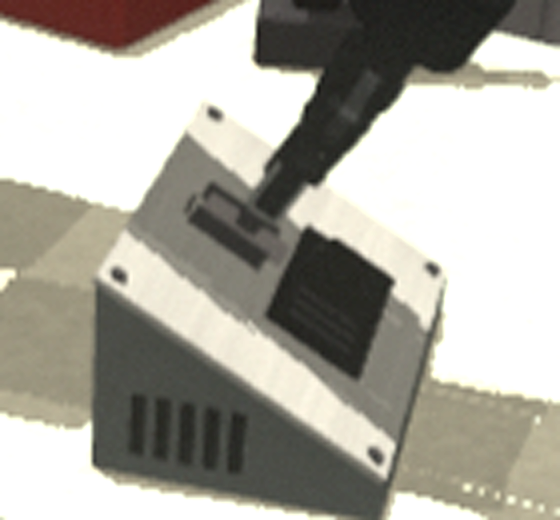

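Emit:
apply_moves --steps '[[[0.5,0,0],[0,0,0]],[[1,0,0],[0,0,0]],[[1.5,0,0],[0,0,0]],[[1.7,0,0],[0,0,0]],[[1.7,0,0],[0,0,0]]]'

```text
time_s: 15.5
eef_pos: [0.637, 0.17, 0.2579]
ee_rot: [[-0.472, 0.816, 0.335], [-0.167, 0.29, -0.942], [-0.866, -0.5, -0.001]]
contact_force: [-0.2, 0.2, 0.1]
grip_width: 0.0385
```

Emit:
apply_moves --steps '[[[0,0,0],[0,0,0]],[[0,0,0],[0,0,0]],[[0,0,0],[0,0,0]],[[0,0,0],[0,0,0]],[[0,0,0],[0,0,0]]]' --fingers 0 --squeeze 30

```text
time_s: 16.12
eef_pos: [0.6372, 0.1701, 0.2583]
ee_rot: [[-0.471, 0.816, 0.335], [-0.167, 0.291, -0.942], [-0.866, -0.5, -0.001]]
contact_force: [1.3, 1.1, 2.5]
grip_width: 0.0109
```

```bash
python3 - <<'E'
from h import *
p,Q=avg(3); delta(I+x*.0667-y*.0021+n*.187,R,(p,Q))
E
```

```text
Ftool [-3.53 -0.19 -0.22] T [-0.06  0.05  0.22] tcp in intake mm [ 66.26  -1.89 188.02] raw n [188.03 188.02 188.  ]
t 16.275 shift cm [ 0.1  -0.04 -0.02] rot [-0.01 -0.06 -0.03] F [0.8 1.6 3.7] w 0.0113
```

Gripped (11 mm). Slide downhill (+y tool).

Emit:
apply_moves --steps '[[[0,0.4,0],[0,0,0]],[[0,0.8,0],[0,0,0]],[[0,1.2,0],[0,0,0]],[[0,1.5,0],[0,0,0]],[[0,1.7,0],[0,0,0]]]'

```text
time_s: 16.9
eef_pos: [0.651, 0.1751, 0.2497]
ee_rot: [[-0.473, 0.815, 0.335], [-0.167, 0.29, -0.942], [-0.865, -0.501, -0.001]]
contact_force: [-6.5, -0.2, 14.5]
grip_width: 0.0108
```

```bash
python3 - <<'E'
from h import *
p,Q=avg(3)
snap('wrist','w13')
E
```

```text
Ftool [-7.53 -8.63 -1.82] T [-0.09  0.23 -1.06] tcp in intake mm [ 49.23  -1.97 188.02] raw n [188.01 188.03 188.02]
```

View pics/w13.png

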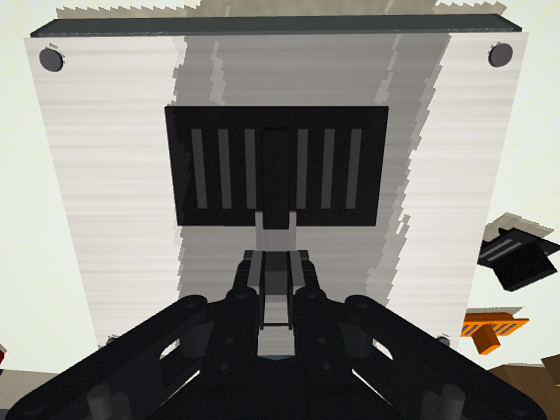

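Emit:
apply_moves --steps '[[[0,0.05,0],[0,0,0]],[[0,0.1,0],[0,0,0]],[[0,0.15,0],[0,0,0]],[[0,0.2,0],[0,0,0]],[[0,0.2,0],[0,0,0]]]'

```text
time_s: 17.73
eef_pos: [0.6518, 0.1753, 0.2493]
ee_rot: [[-0.477, 0.813, 0.335], [-0.168, 0.289, -0.942], [-0.863, -0.505, -0.001]]
contact_force: [-12.1, -2.7, 19.0]
grip_width: 0.0113
```

```bash
python3 - <<'E'
from h import *
p,Q=avg(3)
E
```

```text
Ftool [ -9.9  -20.02  -1.92] T [-0.08  0.22 -2.93] tcp in intake mm [ 48.32  -1.95 188.04] raw n [188.04 188.06 188.02]
```

Emit:
apply_moves --steps '[[[0,-0.1,0],[0,0,0]],[[-0.05,-0.2,0],[0,0,0]],[[-0.05,-0.2,0],[0,0,0]],[[-0.05,-0.2,0],[0,0,0]],[[-0.05,-0.2,0],[0,0,0]]]'

```text
time_s: 18.5
eef_pos: [0.651, 0.1751, 0.2498]
ee_rot: [[-0.473, 0.815, 0.335], [-0.167, 0.29, -0.942], [-0.865, -0.501, -0.001]]
contact_force: [-3.1, 1.0, 5.6]
grip_width: 0.011
```

Emit:
apply_moves --steps '[[[0,0,0],[0,0,0]],[[0,0,0],[0,0,0]],[[0,0,0],[0,0,0]],[[-1.5,0,0],[0,0,0]],[[-4,0,0],[0,0,0]]]' --fingers 0.45

```text
time_s: 19.12
eef_pos: [0.6705, 0.1818, 0.2854]
ee_rot: [[-0.472, 0.816, 0.335], [-0.167, 0.29, -0.942], [-0.866, -0.501, -0.001]]
contact_force: [0.9, -0.6, 0.2]
grip_width: 0.0387
```

Emit:
apply_moves --steps '[[[-3,0,0],[0,0,0]],[[-6,-1,0],[0,0,0]],[[-7,-2.5,0],[0,0,0]],[[-7,-2.5,0],[0,0,0]],[[-7,-2.5,0],[0,0,0]]]'

```text
time_s: 19.75
eef_pos: [0.6823, 0.186, 0.3568]
ee_rot: [[-0.473, 0.815, 0.335], [-0.167, 0.29, -0.942], [-0.865, -0.501, -0.001]]
contact_force: [0.5, -0.2, 0.3]
grip_width: 0.0387
```

```bash
python3 - <<'E'
from h import *
b=avg(3); c=snap('wrist','w14')
for t in ['scene','top']:
    c=snap(t,t+'4')
o=[]
for t in ['scene4','top4']:
    c=load(t); im=c['frame'][:,:,::-1]
    k=proj(c,I).astype(int); o.append(cv2.convertScaleAbs(cv2.resize(im[k[1]-55:k[1]+55,k[0]-50:k[0]+50],None,fx=4,fy=4,interpolation=2),alpha=1.8))
cv2.imwrite('pics/c4.png',np.hstack(o))
E
```

```text
Ftool [-0.07  0.42  0.02] T [0.   0.02 0.24] tcp in intake mm [ 73.9   -1.75 297.18] raw n [297.26 297.1  297.16]
```

View pics/w14.png

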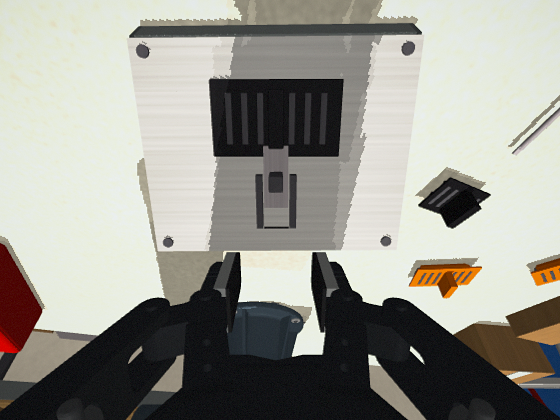

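View pics/c4.png

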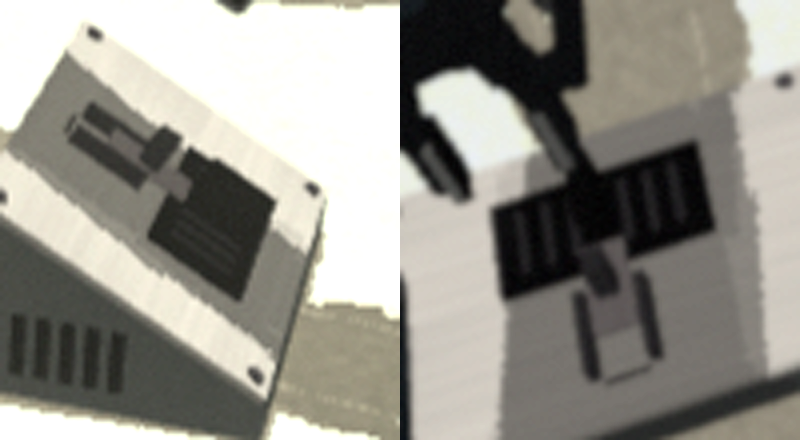

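```bash
python3 - <<'E'
from h import *
c=load('w14'); A=np.column_stack([x,y,n])
f=lambda q,h:((onplane(c,*q,I+n*h,n)-I)@A*1000).round(1)
for q in [(209.5,79.5),(343.5,79.5),(339,156.5),(214.5,156.5)]: print(f(q,.004))
print('nose',f((276,146.5),.009))
s=state(); print(s['time_s'],s['contact_force'],abs(s['dq']).max())
close_job()
E
```

```text
[-32.6 -55.2   4. ]
[-32.6  55.5   4. ]
[30.6 56.1  4. ]
[ 30.6 -55.1   4. ]
nose [21.3 -0.2  9. ]
20.05 [-0.89608838  0.13917948 -0.47586558] 0.1644013232961352
the job is handed in; nothing more can be done
```

The larger black cover is pressed into the intake and the locking bolt is slid fully down and released. I handed the job in at about 20 s of the 46 s allowed; no verdict is reported.

- **Cover:** I gripped it by its fin and pushed it straight in along the panel's normal. Resistance rose to about 33 N with no further travel, so I took it to be home. In the last picture the plate reads about 111 x 63 mm when measured at flush height, against a true 112 x 64 mm. It is centred within about 1 mm and square to the panel.
- **Bolt:** It moved about 18 mm to its stop. The tongue's nose now lies about 10 mm over the cover's uphill edge.
- **Robot:** The gripper is open and about 10 cm clear of the parts, and the measured force is noise only.
- **Other objects:** I did not touch the small cover, screwdriver, jar or orange look-alikes. I saw no sign that they moved, though I did not re-measure their positions at the end.

**Not confirmed directly:**
- **Tabs:** They are hidden, so I infer that they snapped from the hard stop and the flush plate. I planned a light pull to test them, but only about 1 N was reached, so it proves little.
- **Bolt's final position:** The nose reads 21 mm uphill of the intake's centre, where the arm's travel implies about 19 mm. That gives 16 mm of travel by picture and 18 mm by arm, both above the 15 mm required.
- **Measurement agreement:** The camera and arm positions differed by 1 to 2 mm across the slope. The scene camera also put the intake about 4 mm off the top and wrist views, so I used the latter two.

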